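Select the solder reel on the reel feeder

ROBOT

A 6-joint arm with a two-finger parallel gripper is mounted at the origin on a cart in front of the work surface, level with it; the furniture and walls round the work are solid. World frame = base frame: x ahead of the robot, y to its left, z up, the work surface at z = 0. Lengths are in m, angles in rad, forces in N, time in s.
With the tool pointing down it reaches from about 0.325 to 0.9 m from the base axis. Payload 6.1 kg.
Tool frame: the origin (TCP) lies midway between the tips of the shut fingers; the grasp point (between the pads) lies r.pinch_z behind it (r.pinch_z is the distance from the TCP to the grasp point, in m); z points along the fingers, y is the line along which they close (so a half turn about z gives the same grasp; the last joint's range is limited). The gripper opens to 87 mm and grips with 3 to 60 N. Pads are 19 mm wide; open, the fingers measure 117 mm over their backs; the gripper's body (75 mm by 190 mm) begins 51 mm behind the grasp point.
Start: joints at [-1.309, 0.22, 1.526, -0, 1.395, -0.126], TCP at [0.236, -0.579, 0.223] pointing down, gripper open.
Joint ranges: [-2.98, 2.98], [-0.91, 2.08], [0.09, 2.57], [-1.24, 4.39], [0.2, 2.65], [-2.68, 2.68]. Speed limits (rad/s): [2.57, 2.57, 3.01, 3.14, 3.14, 3.14].

INTERFACE

Orientations are given as a unit quaternion [w, x, y, z].
In Python, from station import sensors, imaging, order, r gives the robot as it stands.
- The arm moves only by the tool play_rows, never from a script. Its argument "series" is a list of rows, each a list of 4 numbers: the shift along the tool's x, y, z in m, then the turn about the tool's z in degrees. In form: [[dx, dy, dz, turn], ...]. A call has exactly 10 rows; each row is the pose to reach, as a shift and turn from the pose commanded when the call began, along the tool's axes at that moment; what a row does not reach only later rows make up. A row lasts 1/12 s, in which the tool goes at most 41.7 mm and 7.16 degrees, less where a joint would pass 70% of its speed; a pose out of reach is approached as far as the arm can. A call with a gripper value outside its range is refused whole. "claw" is the gripper command: -1 is fully open, 1 is shut, values between are in proportion, set as the call begins (left out, the last holds). The fingers move at their own pace and stop on an object; the grip force is fixed at half the most. Time passes only in rows, so rows that repeat a pose let the fingers close, or fill a call up. It gives the time, the measured TCP pose, the force, the opening and the grip force at its end, in the units of the state.
- sensors.get_obs(): the state, without advancing time (a new reading comes with each control period).
- imaging.capture(name): name is "scene" or "top" or "wrist"; returns a dict with "color" (384x512x3 uint8, blue, green, red), "range_z" (384x512 float32, m along the optical axis (not along the pixel's ray), 0 where there is no reading), "fx", "fy", "cx", "cy" (pixels), "xyz" and "orientation" of the camera in the world; the wrist camera has in their place "hand_eye" (4x4, takes a point from camera to tool coordinates, whose origin is the TCP and whose axes are the flange's). Camera axes: x right, y down, z forward; pixel columns grow to the right and rows downward; lengths in m; the calibration is good to about 2 mm. The wrist camera is an equidistant fisheye: a pixel r from the principal point sees the ray r / f radians off the axis. A picture is of the moment at which its call begins: read the wrist's pose just before it.
- order.job_done(): hands the job in; it is judged then, once.
The state is a dict: "time_s": time; "qpos": joint angles; "joint_vel": joint speeds; "tau": joint torques, N m; "ee_pos": TCP position; "ee_rot": TCP orientation; "contact_force": force on the tool from outside, world axes, zero at the start; "moment": the same for the moment, N m; "finger_gap": opening from 0.0 (shut) to 1.0 (fully open); "finger_force": force on a finger pad.
Only numpy, scipy, OpenCV 4.12 (cv2) and the standard library are available. Lean on these libraries where they do the work, as an engineer would, in place of code of your own. Each camera call takes 0.05 s, during which the arm holds its last target. There are 200 camera calls.

TASK

The bench reel feeder drives whichever of its four reels the gate lever is pushed towards. With gentle pushes of the fingertips, never gripping the lever, push it out of its parking slot, along the cross channel and fully home into the slot beside the tall solder reel. Leave all the reels standing where they are and take the hand away.

Things in the scene. Friction and masses are not known exactly. Their poses are not given: they have to be found in the camera images.
- feeder: Low grey housing fixed to the bench, 200 (x) x 310 (y) x 50 mm high, turned by up to 0.3 rad. Origin: centre of its underside; x points away from the robot, y to its left. In this frame four round rubber reel pads, 68 mm across, tops at z = 50 mm, are centred at x = +-55, y = +-115 mm, one for each of the four outer slots of the gate in the middle.
- gate_centre (a point): Centre of the aluminium gate plate's top, z = 50 mm, above the feeder's origin, same axes. Paths of the lever's axis from here: cross channel along y, -36 to +36 mm, at x = 0; outer slots at y = +36 and y = -36 mm, each to x = +30 and to x = -30 mm; parking slot at y = 0 only from x = 0 to +30 mm (near side is a wall). All are 16 mm wide for a 12 mm stem: 2 mm play each side.
- lever_knob (a point): Middle of the lever's black knob, on its axis, 112 mm above the bench: knob 27 mm across with upright sides from z = 102 to 122 mm (all of it z = 92 to 128 mm), on an upright steel stem 12 mm thick out of the gate plate. The lever stays upright and slides only horizontally, along the feeder's x and y; it moves with about 2 to 5 N and stays where it is left.
- cross (a joint): Lever position along the feeder's y, m: 0 in the middle (parking), +0.036 and -0.036 at the stops, in line with the outer slots.
- throw (a joint): Lever position along the feeder's x, m: 0 in the cross channel, +0.030 at the end of a far slot, -0.030 at the end of a near slot (stops). It starts in the parking slot, between 0.020 and 0.030.
- solder_reel: The tall reel of silvery solder wire with black flanges, 62 mm across, 52 mm high, loose, standing on one of the four pads (which one varies). Origin: centre of its underside, z = 50 mm.
- kapton_reel: Flat reel with white flanges and amber tape, 58 mm across, 19 mm high, loose on another pad. Origin: centre of its underside.
- desolder_wick: Small blue reel of copper braid, 36 mm across, 11 mm high, loose on another pad. Origin: centre of its underside.
- toroid: Copper-wound ring, 53 mm across, 18 mm high, loose on another pad. Origin: centre of its underside.
Not all that is in view belongs to the job. What is shaped like the desolder_wick but turquoise is not meant.

How it is judged:
By the outcome, as a careful person would: the job done as asked, in the order asked, and still so for the second after the job is handed in, with the robot touching nothing.
It also fails if it takes over 51 s, if anything falls off the work surface, if the arm or the gripper's body presses on something with over 40 N, if the wrist force passes 120 N, or if a joint passes its speed limit or range.

## Working session

There is one attempt and no reset: what is moved stays moved. The work goes in short steps, Python scripts to look and compute and a tool call to move; the robot and the scene stay as the last step left them, time stands still between calls to the robot, and variables do not carry over. Pictures are saved under pics/ and viewed, at most 10 in all, crops included, and the job is handed in when it is done.

Besides the shell and the picture viewer there is one more tool, called by a JSON object that holds its "api" and its "payload", one argument or row to a line. play_rows: Moves the arm, as the interface text tells. Its arguments: {"type":"object","properties":{"series":{"type":"array","items":{"type":"array","items":{"type":"number"}}},"claw":{"type":"number"}},"required":["series"]}

```bash
ls; mkdir -p pics
python3 - <<'E'
from station import sensors, imaging, order, r
import cv2,numpy as np
o=sensors.get_obs();print({k:np.round(v,3).tolist() for k,v in o.items()}, r.pinch_z)
ims=[]
for n in("scene","top"):
    c=imaging.capture(n);np.save(f"{n}.npy",c,allow_pickle=True)
    print(n,c["fx"],c["cx"],c["cy"],c["xyz"],c["orientation"]);cv2.imwrite(f"pics/{n}.png",c["color"])
E
```

```text
pics
{'time_s': 0.0, 'qpos': [-1.309, 0.221, 1.528, -0.0, 1.395, -0.126], 'joint_vel': [0.0, -0.002, 0.0, -0.001, -0.002, 0.001], 'tau': [0.0, -49.46, -38.737, 0.07, 0.057, -0.0], 'ee_pos': [0.236, -0.578, 0.221], 'ee_rot': [-0.001, 0.981, 0.193, -0.0], 'contact_force': [-0.852, 0.601, 0.266], 'moment': [-0.008, 0.025, 0.001], 'finger_force': 0.0, 'finger_gap': 0.997} 0.0187
scene 418.23310717377746 260.53350985306844 191.01224524163771 [0.02096927 0.60538985 0.46182484] [ 0.19879759 -0.29476937  0.78454514 -0.50801522]
top 404.23037529512226 249.75069447175608 187.89743564428298 [0.40854436 0.02744361 0.92112898] [ 0.06717805 -0.69710284  0.71085044 -0.06501071]
```

View pics/top.png

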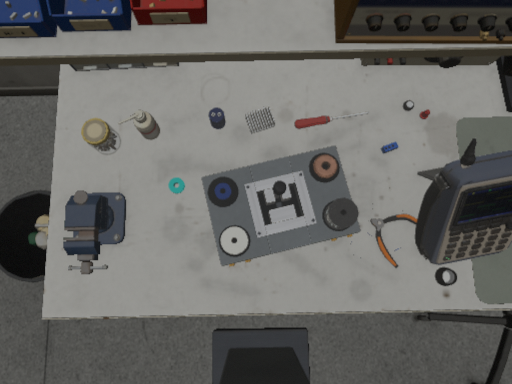

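View pics/scene.png

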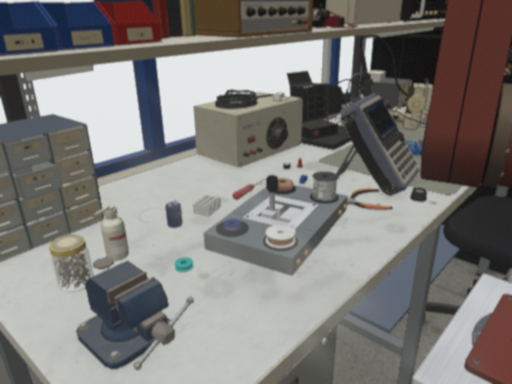

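The top view shows the solder reel (341,214) on the near-right pad, with kapton at (235,240), wick at (223,190), toroid at (324,166) and the knob near (280,187). The target slot is therefore y = -36, near end. Next I'll measure the feeder pose and knob.

```bash
cat > h.py <<'E'
import numpy as np,cv2
from scipy.spatial.transform import Rotation as R
def pose(c):
    q=c["orientation"];return R.from_quat([q[1],q[2],q[3],q[0]]).as_matrix(),np.array(c["xyz"])
def cloud(c):
    M,t=pose(c);d=c["range_z"];v,u=np.mgrid[:384,:512]
    p=np.stack([(u-c["cx"])/c["fx"]*d,(v-c["cy"])/c["fy"]*d,d],-1)
    return p@M.T+t
def ray(c,u,v,z):
    M,t=pose(c);k=M@np.array([(u-c["cx"])/c["fx"],(v-c["cy"])/c["fy"],1]);return t+k*(z-t[2])/k[2]
E
python3 - <<'E'
from h import *
c=np.load("top.npy",allow_pickle=True).item();P=cloud(c);z=P[...,2]
m=np.zeros(z.shape,bool);m[130:275,185:375]=1
print("bench z",np.median(z[250:290,100:180]))
f=((z>.035)&m).astype(np.uint8)
f=cv2.morphologyEx(f,cv2.MORPH_OPEN,np.ones((5,5)))
n,l,s,ct=cv2.connectedComponentsWithStats(f);i=1+np.argmax(s[1:,4]);print(s[i])
cn,_=cv2.findContours((l==i).astype(np.uint8),0,2);cn=max(cn,key=cv2.contourArea)
q=np.array([ray(c,*p[0],.05)[:2] for p in cn],np.float32)
rc=cv2.minAreaRect(q);print("housing",rc)
g=cv2.cvtColor(c["color"],6)
w=((g>150)&m&(z>.035)).astype(np.uint8);w[:,:245]=0;w[:,317:]=0
cn,_=cv2.findContours(w,0,2);cn=max(cn,key=cv2.contourArea)
q=np.array([ray(c,*p[0],.05)[:2] for p in cn],np.float32);print("plate",cv2.minAreaRect(q))
k=(z>.11)&m;k[:,:255]=0;k[:,305:]=0;v,u=np.nonzero(k);print("knob px",len(u),u.mean(),v.mean(),P[k].mean(0),P[k][:,2].max(),ray(c,u.mean(),v.mean(),.125))
# reels
for nm,(a,b),h in(("solder",(341,214),.102),("tor",(324,166),.068),("kap",(235,240),.069),("wick",(223,190),.061)):print(nm,ray(c,a,b,h),z[b-2:b+3,a-2:a+3].max())
cv2.imwrite("pics/crop.png",cv2.resize(c["color"][135:270,190:370],None,fx=4,fy=4,interpolation=2))
E
```

```text
bench z 0.0011910185082967817
[  202   146   158   119 12196]
housing ((0.5394715070724487, -0.03860083222389221), (0.19940942525863647, 0.3149559199810028), 12.609474182128906)
plate ((0.4920434355735779, -0.044594403356313705), (0.021886665374040604, 0.08816108852624893), 12.849814414978027)
knob px 176 279.59090909090907 187.70454545454547 [ 0.53523739 -0.02060903  0.25676348] 0.9211289790716328 [ 0.55857428 -0.03135171  0.125     ]
solder [ 0.50596068 -0.15617862  0.102     ] 0.10427876130676661
tor [ 0.61527278 -0.13337225  0.068     ] 0.9211289790716328
kap [0.45954076 0.06152589 0.069     ] 0.07157281840881835
wick [0.56802858 0.08649673 0.061     ] 0.06298323245846227
```

View pics/crop.png

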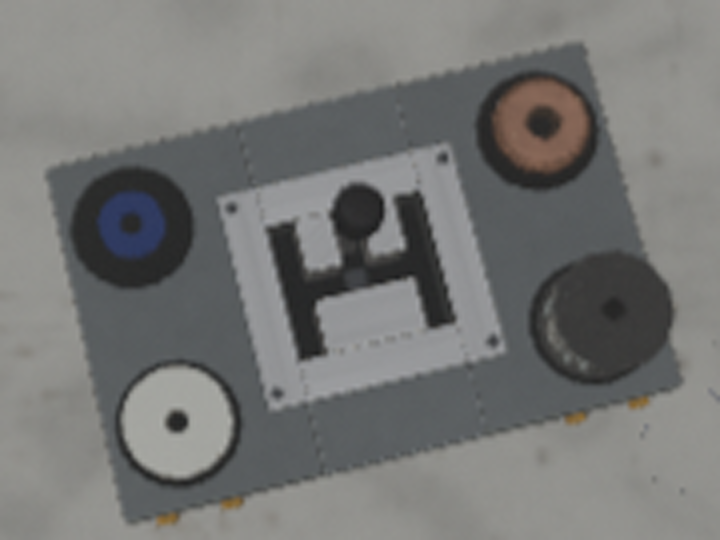

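```bash
cat >> h.py <<'E'
YAW=np.deg2rad(12.7);C0=np.array([.5395,-.0386])
F=np.array([[np.cos(YAW),-np.sin(YAW)],[np.sin(YAW),np.cos(YAW)]])
def tool(o):
    q=o["ee_rot"];return R.from_quat([q[1],q[2],q[3],q[0]]).as_matrix(),np.array(o["ee_pos"])
E
python3 - <<'E'
from h import *
from station import sensors
c=np.load("top.npy",allow_pickle=True).item();P=cloud(c);z=P[...,2];d=c["range_z"]
S=np.array([ray(c,190+a/4,135+b/4,.05)[:2] for a,b in((231,208),(443,158),(492,341),(277,393))])
print("screws",S.mean(0),[np.round((s-C0)@F,4) for s in S])
k=(d>0)&(z>.11)&(z<.14);k[:,:255]=0;k[:,305:]=0;k[:150]=0;k[240:]=0
v,u=np.nonzero(k);kn=ray(c,u.mean(),v.mean(),.128)[:2];print("knob",len(u),kn,(kn-C0)@F)
t=(d>0)&(z>.1);t[:,:400]=0
b=P[t&(P[...,1]<-.2)&(P[...,0]<.75)];print("meter x",b[:,0].min(),"y",b[:,1].max(),"z",b[:,2].max())
M,p=tool(sensors.get_obs());print(np.round(M,3))
for x,y in((.36,-.15),tuple(C0+F@[.07,0])):print((x,y),np.round(M.T@(np.array([x,y,.221])-p),4))
E
```

```text
screws [ 0.53773396 -0.03705578] [array([0.051 , 0.0618]), array([ 0.0503, -0.0584]), array([-0.0537, -0.0576]), array([-0.0531,  0.0618])]
knob 147 [ 0.55979756 -0.029927  ] [0.0217077  0.00399847]
meter x 0.44358058552565865 y -0.2000511062482132 z 0.4880137094547075
[[ 0.926  0.378 -0.   ]
 [ 0.378 -0.926  0.002]
 [ 0.    -0.002 -1.   ]]
(0.36, -0.15) [ 0.2765 -0.3494  0.0012]
(np.float64(0.60778741807621), np.float64(-0.023210765695301377)) [ 0.5538 -0.3731  0.0013]
```

{"api": "play_rows", "payload": {
  "series": [
    [0.022,-0.028,0,1],
    [0.044,-0.056,0,2],
    [0.066,-0.084,0,3],
    [0.088,-0.112,0,4],
    [0.11,-0.14,0,5],
    [0.132,-0.168,0,6],
    [0.154,-0.196,0,7],
    [0.176,-0.224,0,8],
    [0.198,-0.252,0,9],
    [0.22,-0.28,0,9.5]
  ],
  "claw": 1
}}

```text
time_s: 0.93
ee_pos: [0.334, -0.2344, 0.2222]
ee_rot: [-0.0, 0.994, 0.11, -0.0]
contact_force: [0.3, -0.2, 0.5]
finger_gap: 0.327
finger_force: 0.0
```

```bash
sed -i 's/C0=np.*/C0=np.array([.538,-.0375])/' h.py
cat > st.py <<'E'
from h import *
from station import sensors
import sys
o=sensors.get_obs();M,p=tool(o)
print("t",round(o["time_s"],2),"feeder xy",np.round((p[:2]-C0)@F,4),"z",round(p[2],4),"toolx yaw",np.round(np.degrees(np.arctan2(M[1,0],M[0,0])),2),"F(feeder)",np.round(F.T@o["contact_force"][:2],2),"fz",round(o["contact_force"][2],1),"gap",round(o["finger_gap"],2))
a=list(map(float,sys.argv[1:]))
if a: print("tool shift",np.round(M.T@(np.r_[C0+F@a[:2],a[2]]-p),4))
E
python3 st.py .07 0 .2
```

```text
t 0.93 feeder xy [-0.2423 -0.1472] z 0.2222 toolx yaw 12.64 F(feeder) [ 0.27 -0.24] fz 0.5 gap 0.33
tool shift [ 0.3121 -0.1476  0.0222]
```

{"api": "play_rows", "payload": {
  "series": [
    [0.031,-0.015,0,0],
    [0.062,-0.03,0,0],
    [0.094,-0.044,0,0],
    [0.125,-0.059,0,0],
    [0.156,-0.074,0,0],
    [0.187,-0.089,0,0],
    [0.218,-0.103,0,0],
    [0.25,-0.118,0,0],
    [0.281,-0.133,0,0],
    [0.312,-0.1475,0,0]
  ]
}}

```text
time_s: 1.77
ee_pos: [0.6068, -0.0221, 0.2219]
ee_rot: [-0.0, 0.994, 0.111, -0.0]
contact_force: [-0.0, -0.8, -0.2]
finger_gap: 0.004
finger_force: 0.0
```

{"api": "play_rows", "payload": {
  "series": [
    [0,0,0.01,0],
    [0,0,0.02,0],
    [0,0,0.02,0],
    [0,0,0.02,0],
    [0,0,0.02,0],
    [0,0,0.02,0],
    [0,0,0.02,0],
    [0,0,0.02,0],
    [0,0,0.02,0],
    [0,0,0.02,0]
  ]
}}

```text
time_s: 2.6
ee_pos: [0.606, -0.0238, 0.2029]
ee_rot: [0.0, 0.994, 0.111, 0.0]
contact_force: [-0.3, 1.0, 1.2]
finger_gap: 0.006
finger_force: 0.0
```

```bash
python3 st.py .07 0 .108
python3 - <<'E'
from station import imaging
import cv2,numpy as np
c=imaging.capture("wrist");np.save("wrist.npy",c,allow_pickle=True);cv2.imwrite("pics/w1.png",c["color"]);print(c["fx"],c["cx"],c["cy"],np.round(c["hand_eye"],3))
E
```

```text
t 2.6 feeder xy [ 0.0694 -0.0016] z 0.2029 toolx yaw 12.7 F(feeder) [-0.09  1.06] fz 1.2 gap 0.01
tool shift [ 0.0006 -0.0016  0.0949]
297.3186396354542 252.0884664431592 194.16934131727083 [[ 0.    -0.962 -0.273  0.076]
 [ 1.     0.     0.     0.   ]
 [-0.    -0.273  0.962 -0.163]
 [ 0.     0.     0.     1.   ]]
```

View pics/w1.png

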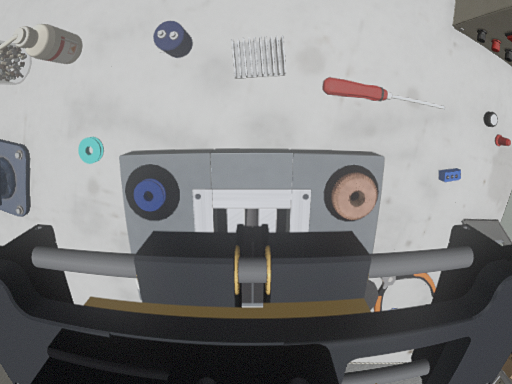

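The fingers (253,265) are centred on the gate: the screws at (198,197) and (306,197) are symmetric about x = 252. I'll descend on the far side.

{"api": "play_rows", "payload": {
  "series": [
    [0,-0.001,0.012,0],
    [0,-0.0015,0.024,0],
    [0,-0.0015,0.036,0],
    [0,-0.0015,0.048,0],
    [0,-0.0015,0.06,0],
    [0,-0.0015,0.072,0],
    [0,-0.0015,0.084,0],
    [0,-0.0015,0.092,0],
    [0,-0.0015,0.098,0],
    [0,-0.0015,0.098,0]
  ]
}}

```text
time_s: 3.48
ee_pos: [0.6047, -0.022, 0.1027]
ee_rot: [-0.0, 0.994, 0.111, -0.001]
contact_force: [-0.7, 0.3, -0.7]
finger_gap: 0.002
finger_force: 0.0
```

{"api": "play_rows", "payload": {
  "series": [
    [-0.002,0,0,0],
    [-0.004,0,0,0],
    [-0.006,0,0,0],
    [-0.008,0,0,0],
    [-0.01,0,0,0],
    [-0.012,0,0,0],
    [-0.014,0,0,0],
    [-0.016,0,0,0],
    [-0.018,0,0,0],
    [-0.02,0,0,0]
  ]
}}

```text
time_s: 4.32
ee_pos: [0.5859, -0.0266, 0.1045]
ee_rot: [0.0, 0.994, 0.111, -0.0]
contact_force: [0.4, 0.0, 0.6]
finger_gap: 0.009
finger_force: 0.0
```

```bash
python3 st.py
```

```text
t 4.32 feeder xy [0.0492 0.0001] z 0.1045 toolx yaw 12.72 F(feeder) [ 0.43 -0.09] fz 0.6 gap 0.01
```

{"api": "play_rows", "payload": {
  "series": [
    [-0.0015,0,0,0],
    [-0.003,0,0,0],
    [-0.0045,0,0,0],
    [-0.006,0,0,0],
    [-0.0075,0,0,0],
    [-0.009,0,0,0],
    [-0.0105,0,0,0],
    [-0.012,0,0,0],
    [-0.0135,0,0,0],
    [-0.015,0,0,0]
  ]
}}

```text
time_s: 5.15
ee_pos: [0.5714, -0.0298, 0.1046]
ee_rot: [0.0, 0.994, 0.111, 0.0]
contact_force: [1.3, 0.8, 0.1]
finger_gap: 0.003
finger_force: 0.8
```

```bash
cat > kn.py <<'E'
# knob position and feeder pose in the top view
from h import *
from station import imaging
c=imaging.capture("top");np.save("top2.npy",c,allow_pickle=True)
cv2.imwrite("pics/t_%d.png"%np.random.randint(1e6),c["color"])
P=cloud(c);z=P[...,2];d=c["range_z"];L=(P[...,:2]-C0)@F
k=(d>0)&(z>.1)&(z<.131)&(abs(L[...,0])<.06)&(abs(L[...,1])<.065)
v,u=np.nonzero(k);kn=ray(c,u.mean(),v.mean(),.128)[:2];q=(kn-C0)@F
print("knob px",len(u),u.mean(),v.mean(),"feeder",q,"x",L[k][:,0].min(),L[k][:,0].max(),"y",L[k][:,1].min(),L[k][:,1].max())
E
python3 st.py; python3 kn.py; ls pics
python3 -c "
import cv2,glob
f=glob.glob('pics/t_*')[-1];cv2.imwrite('pics/c2.png',cv2.resize(cv2.imread(f)[135:270,190:370],None,fx=4,fy=4))"
```

```text
t 5.15 feeder xy [0.0343 0.0001] z 0.1046 toolx yaw 12.72 F(feeder) [1.44 0.49] fz 0.1 gap 0.0
knob px 58 281.94827586206895 196.13793103448276 feeder [0.00327713 0.00156241] x -0.0012400926515047407 0.020748927402954587 y -0.009784995437610137 0.013859609691446761
crop.png
scene.png
t_547193.png
top.png
w1.png
```

View pics/c2.png

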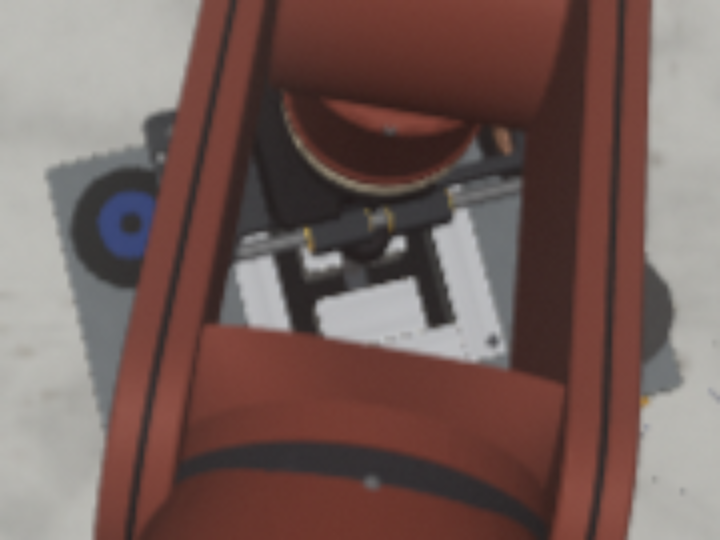

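The near edge of the knob shows at (365,255), about 12 mm from the cross channel. I'll keep pushing, more gently.

{"api": "play_rows", "payload": {
  "series": [
    [-0.001,0,0,0],
    [-0.002,0,0,0],
    [-0.003,0,0,0],
    [-0.004,0,0,0],
    [-0.005,0,0,0],
    [-0.006,0,0,0],
    [-0.007,0,0,0],
    [-0.008,0,0,0],
    [-0.009,0,0,0],
    [-0.01,0,0,0]
  ]
}}

```text
time_s: 6.03
ee_pos: [0.5617, -0.0321, 0.1045]
ee_rot: [0.0, 0.994, 0.111, -0.0]
contact_force: [1.4, 0.9, 0.9]
finger_gap: 0.001
finger_force: 0.8
```

```bash
python3 st.py; python3 kn.py
```

```text
t 6.03 feeder xy [0.0243 0.0001] z 0.1045 toolx yaw 12.72 F(feeder) [1.61 0.58] fz 0.9 gap 0.0
knob px 51 283.29411764705884 201.23529411764707 feeder [-0.00728145  0.00156278] x -0.010926095012096758 0.0009298700346190717 y -0.009424062302858588 0.012775985437186197
```

{"api": "play_rows", "payload": {
  "series": [
    [-0.0003,0,0,0],
    [-0.0006,0,0,0],
    [-0.0009,0,0,0],
    [-0.0012,0,0,0],
    [-0.0015,0,0,0],
    [-0.0018,0,0,0],
    [-0.002,0,0,0],
    [-0.002,0,0,0],
    [-0.002,0,0,0],
    [-0.002,0,0,0]
  ]
}}

```text
time_s: 6.92
ee_pos: [0.5598, -0.0325, 0.1045]
ee_rot: [-0.0, 0.994, 0.111, -0.0]
contact_force: [0.6, 0.5, -0.4]
finger_gap: 0.005
finger_force: 0.6
```

{"api": "play_rows", "payload": {
  "series": [
    [-0.0002,0,0,0],
    [-0.0004,0,0,0],
    [-0.0006,0,0,0],
    [-0.0008,0,0,0],
    [-0.001,0,0,0],
    [-0.001,0,0,0],
    [-0.001,0,0,0],
    [-0.001,0,0,0],
    [-0.001,0,0,0],
    [-0.001,0,0,0]
  ]
}}

```text
time_s: 7.75
ee_pos: [0.559, -0.0327, 0.1046]
ee_rot: [0.0, 0.994, 0.111, 0.0]
contact_force: [3.6, 1.0, -0.5]
finger_gap: 0.003
finger_force: 1.6
```

```bash
python3 st.py; python3 kn.py
```

```text
t 7.75 feeder xy [0.0215 0.0001] z 0.1046 toolx yaw 12.72 F(feeder) [3.73 0.14] fz -0.5 gap 0.0
knob px 49 283.7959183673469 202.26530612244898 feeder [-0.00951781  0.0011205 ] x -0.01342515027510481 0.008896348030716242 y -0.009382992705694333 0.012768903862130906
```

{"api": "play_rows", "payload": {
  "series": [
    [-0.0002,0,0,0],
    [-0.0004,0,0,0],
    [-0.0006,0,0,0],
    [-0.0008,0,0,0],
    [-0.001,0,0,0],
    [-0.001,0,0,0],
    [-0.001,0,0,0],
    [-0.001,0,0,0],
    [-0.001,0,0,0],
    [-0.001,0,0,0]
  ]
}}

```text
time_s: 8.63
ee_pos: [0.5586, -0.0328, 0.1047]
ee_rot: [0.0, 0.994, 0.111, 0.001]
contact_force: [6.1, 2.0, -2.1]
finger_gap: 0.008
finger_force: 3.0
```

```bash
python3 st.py; python3 kn.py
```

```text
t 8.63 feeder xy [0.0211 0.0001] z 0.1047 toolx yaw 12.72 F(feeder) [6.42 0.57] fz -2.1 gap 0.01
knob px 44 283.8863636363636 202.5681818181818 feeder [-0.01014794  0.00110042] x -0.013621737915011414 -0.0025428943058901365 y -0.009402133536197543 0.012638190511890569
```

{"api": "play_rows", "payload": {
  "series": [
    [0.008,0,0,0],
    [0.018,0,0,0],
    [0.025,-0.005,0,0],
    [0.025,-0.015,0,0],
    [0.025,-0.028,0,0],
    [0.025,-0.04,0,0],
    [0.02,-0.047,0,0],
    [0.008,-0.047,0,0],
    [-0.006,-0.047,0,0],
    [-0.02,-0.047,0,0]
  ]
}}

```text
time_s: 9.52
ee_pos: [0.5265, 0.0094, 0.1043]
ee_rot: [0.0, 0.994, 0.112, -0.0]
contact_force: [0.4, -0.2, 0.3]
finger_gap: 0.002
finger_force: 0.0
```

{"api": "play_rows", "payload": {
  "series": [
    [0,0,0,0],
    [0,0.001,0,0],
    [0,0.003,0,0],
    [0,0.005,0,0],
    [0,0.007,0,0],
    [0,0.009,0,0],
    [0,0.01,0,0],
    [0,0.011,0,0],
    [0,0.012,0,0],
    [0,0.012,0,0]
  ]
}}

```text
time_s: 10.35
ee_pos: [0.5307, -0.0034, 0.1045]
ee_rot: [-0.0, 0.994, 0.111, -0.0]
contact_force: [-0.4, 0.8, 0.6]
finger_gap: 0.005
finger_force: 0.0
```

```bash
python3 st.py; python3 kn.py
```

```text
t 10.35 feeder xy [0.0004 0.0349] z 0.1045 toolx yaw 12.71 F(feeder) [-0.2  0.9] fz 0.6 gap 0.01kn.py:8: RuntimeWarning: Mean of empty slice.
  v,u=np.nonzero(k);kn=ray(c,u.mean(),v.mean(),.128)[:2];q=(kn-C0)@F
  ret = ret.dtype.type(ret / rcount)
kn.py:9: RuntimeWarning: Mean of empty slice.
  print("knob px",len(u),u.mean(),v.mean(),"feeder",q,"x",L[k][:,0].min(),L[k][:,0].max(),"y",L[k][:,1].min(),L[k][:,1].max())
Traceback (most recent call last):
  File "kn.py", line 9, in <module>
    print("knob px",len(u),u.mean(),v.mean(),"feeder",q,"x",L[k][:,0].min(),L[k][:,0].max(),"y",L[k][:,1].min(),L[k][:,1].max())
                                                            ~~~~~~~~~~~~~^^
ValueError: zero-size array to reduction operation minimum which has no identity
```

{"api": "play_rows", "payload": {
  "series": [
    [0,0.0015,0,0],
    [0,0.003,0,0],
    [0,0.0045,0,0],
    [0,0.006,0,0],
    [0,0.0075,0,0],
    [0,0.009,0,0],
    [0,0.0105,0,0],
    [0,0.012,0,0],
    [0,0.0135,0,0],
    [0,0.015,0,0]
  ]
}}

```text
time_s: 11.23
ee_pos: [0.5339, -0.0177, 0.1045]
ee_rot: [-0.0, 0.994, 0.111, -0.0]
contact_force: [0.6, 1.2, 0.8]
finger_gap: 0.002
finger_force: 0.9
```

```bash
python3 st.py; python3 kn.py 2>&1|tail -1
python3 - <<'E'
from station import imaging
import cv2
a=imaging.capture("scene")["color"][150:290,190:370];cv2.imwrite("pics/s2.png",cv2.resize(a,None,fx=4,fy=4))
E
```

```text
t 11.23 feeder xy [0.0004 0.0203] z 0.1045 toolx yaw 12.71 F(feeder) [0.86 1.03] fz 0.8 gap 0.0
ValueError: zero-size array to reduction operation minimum which has no identity
```

View pics/s2.png

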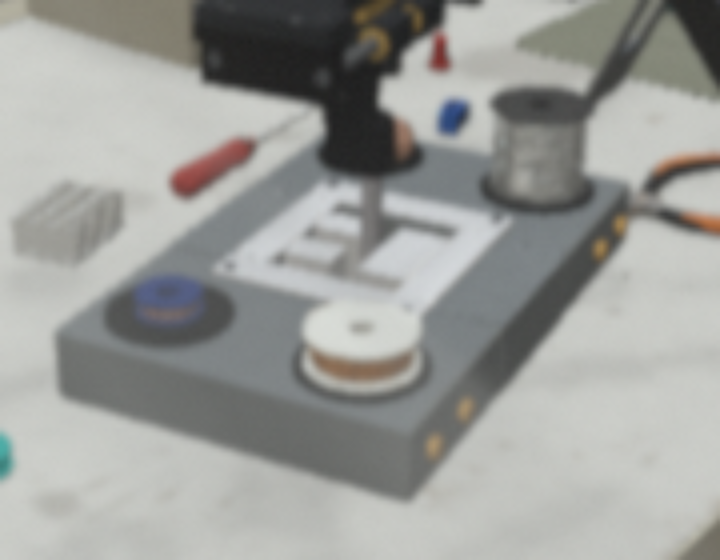

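The stem (370,230) stands in the cross channel with the fingers on its left side, and the reels haven't moved. I'll keep pushing.

{"api": "play_rows", "payload": {
  "series": [
    [0,0.0015,0,0],
    [0,0.003,0,0],
    [0,0.0045,0,0],
    [0,0.006,0,0],
    [0,0.0075,0,0],
    [0,0.009,0,0],
    [0,0.0105,0,0],
    [0,0.012,0,0],
    [0,0.0135,0,0],
    [0,0.015,0,0]
  ]
}}

```text
time_s: 12.17
ee_pos: [0.5373, -0.0326, 0.1045]
ee_rot: [0.0, 0.994, 0.111, -0.0]
contact_force: [-0.0, 2.1, -0.1]
finger_gap: 0.004
finger_force: 0.9
```

{"api": "play_rows", "payload": {
  "series": [
    [0,0.001,0,0],
    [0,0.002,0,0],
    [0,0.003,0,0],
    [0,0.004,0,0],
    [0,0.005,0,0],
    [0,0.006,0,0],
    [0,0.007,0,0],
    [0,0.008,0,0],
    [0,0.008,0,0],
    [0,0.008,0,0]
  ]
}}

```text
time_s: 13.0
ee_pos: [0.539, -0.0404, 0.1045]
ee_rot: [0.0, 0.994, 0.111, -0.0]
contact_force: [-0.6, 1.3, 0.8]
finger_gap: 0.002
finger_force: 0.5
```

```bash
python3 st.py; python3 kn.py 2>&1|tail -1
```

```text
t 13.0 feeder xy [ 0.0003 -0.0031] z 0.1045 toolx yaw 12.71 F(feeder) [-0.25  1.42] fz 0.8 gap 0.0
ValueError: zero-size array to reduction operation minimum which has no identity
```

Next, 1 mm/row for 4 mm, then shorter probing pushes.

{"api": "play_rows", "payload": {
  "series": [
    [0,0.0005,0,0],
    [0,0.001,0,0],
    [0,0.0015,0,0],
    [0,0.002,0,0],
    [0,0.0025,0,0],
    [0,0.003,0,0],
    [0,0.0035,0,0],
    [0,0.004,0,0],
    [0,0.004,0,0],
    [0,0.004,0,0]
  ]
}}

```text
time_s: 13.88
ee_pos: [0.5399, -0.0443, 0.1045]
ee_rot: [0.0, 0.994, 0.111, -0.0]
contact_force: [0.5, 0.4, 0.6]
finger_gap: 0.006
finger_force: 0.6
```

{"api": "play_rows", "payload": {
  "series": [
    [0,0.0003,0,0],
    [0,0.0006,0,0],
    [0,0.0009,0,0],
    [0,0.0012,0,0],
    [0,0.0015,0,0],
    [0,0.0018,0,0],
    [0,0.002,0,0],
    [0,0.002,0,0],
    [0,0.002,0,0],
    [0,0.002,0,0]
  ]
}}

```text
time_s: 14.72
ee_pos: [0.5403, -0.0461, 0.1045]
ee_rot: [0.0, 0.994, 0.111, -0.0]
contact_force: [-1.1, 0.8, 0.3]
finger_gap: 0.007
finger_force: 0.7
```

```bash
python3 st.py
```

```text
t 14.72 feeder xy [ 0.0004 -0.0089] z 0.1045 toolx yaw 12.72 F(feeder) [-0.92  0.99] fz 0.3 gap 0.01
```

{"api": "play_rows", "payload": {
  "series": [
    [0,0.0003,0,0],
    [0,0.0006,0,0],
    [0,0.0009,0,0],
    [0,0.0012,0,0],
    [0,0.0015,0,0],
    [0,0.0018,0,0],
    [0,0.002,0,0],
    [0,0.002,0,0],
    [0,0.002,0,0],
    [0,0.002,0,0]
  ]
}}

```text
time_s: 15.55
ee_pos: [0.5408, -0.0481, 0.1045]
ee_rot: [0.0, 0.994, 0.111, 0.0]
contact_force: [-0.2, 1.1, 0.4]
finger_gap: 0.002
finger_force: 0.7
```

```bash
python3 st.py
python3 - <<'E'
from station import imaging
import cv2
a=imaging.capture("scene")["color"][150:290,190:370];cv2.imwrite("pics/s3.png",cv2.resize(a,None,fx=4,fy=4))
E
```

```text
t 15.55 feeder xy [ 0.0004 -0.011 ] z 0.1045 toolx yaw 12.72 F(feeder) [0.07 1.09] fz 0.4 gap 0.0
```

View pics/s3.png

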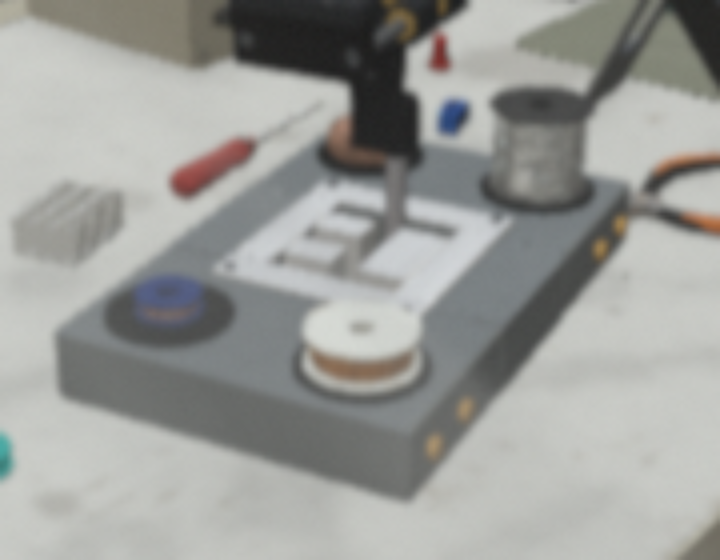

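The stem (397,200) is now nearly in line with the right-hand slot, whose centre line runs from (340,208) to (455,232). Another 3 mm, gently, to find the stop.

{"api": "play_rows", "payload": {
  "series": [
    [0,0.0002,0,0],
    [0,0.0004,0,0],
    [0,0.0006,0,0],
    [0,0.0008,0,0],
    [0,0.001,0,0],
    [0,0.0012,0,0],
    [0,0.0015,0,0],
    [0,0.0015,0,0],
    [0,0.0015,0,0],
    [0,0.0015,0,0]
  ]
}}

```text
time_s: 16.43
ee_pos: [0.5411, -0.0496, 0.1046]
ee_rot: [0.0, 0.994, 0.111, 0.0]
contact_force: [0.2, 1.5, 0.7]
finger_gap: 0.001
finger_force: 0.7
```

{"api": "play_rows", "payload": {
  "series": [
    [0,0.0002,0,0],
    [0,0.0004,0,0],
    [0,0.0006,0,0],
    [0,0.0008,0,0],
    [0,0.001,0,0],
    [0,0.0012,0,0],
    [0,0.0012,0,0],
    [0,0.0012,0,0],
    [0,0.0012,0,0],
    [0,0.0012,0,0]
  ]
}}

```text
time_s: 17.27
ee_pos: [0.5414, -0.0508, 0.1045]
ee_rot: [0.0, 0.994, 0.111, -0.0]
contact_force: [0.3, 0.8, 1.2]
finger_gap: 0.009
finger_force: 0.7
```

```bash
python3 st.py
```

```text
t 17.27 feeder xy [ 0.0004 -0.0137] z 0.1045 toolx yaw 12.72 F(feeder) [0.46 0.72] fz 1.2 gap 0.01
```

{"api": "play_rows", "payload": {
  "series": [
    [0,0.0002,0,0],
    [0,0.0004,0,0],
    [0,0.0006,0,0],
    [0,0.0008,0,0],
    [0,0.001,0,0],
    [0,0.0012,0,0],
    [0,0.0015,0,0],
    [0,0.0015,0,0],
    [0,0.0015,0,0],
    [0,0.0015,0,0]
  ]
}}

```text
time_s: 18.1
ee_pos: [0.5416, -0.052, 0.1045]
ee_rot: [-0.0, 0.994, 0.111, -0.0]
contact_force: [-1.2, 3.2, 2.0]
finger_gap: 0.007
finger_force: 1.6
```

```bash
python3 st.py;  python3 kn.py 2>&1|tail -1
```

```text
t 18.1 feeder xy [ 0.0004 -0.0149] z 0.1045 toolx yaw 12.72 F(feeder) [-0.45  3.34] fz 2.0 gap 0.01
ValueError: zero-size array to reduction operation minimum which has no identity
```

{"api": "play_rows", "payload": {
  "series": [
    [0,0.0002,0,0],
    [0,0.0004,0,0],
    [0,0.0006,0,0],
    [0,0.0007,0,0],
    [0,0.0007,0,0],
    [0,0.0007,0,0],
    [0,0.0007,0,0],
    [0,0.0007,0,0],
    [0,0.0007,0,0],
    [0,0.0007,0,0]
  ]
}}

```text
time_s: 18.98
ee_pos: [0.5418, -0.0524, 0.1046]
ee_rot: [-0.0, 0.994, 0.111, -0.0]
contact_force: [-2.1, 5.2, 2.2]
finger_gap: 0.003
finger_force: 2.7
```

{"api": "play_rows", "payload": {
  "series": [
    [0,-0.006,0,0],
    [0,-0.012,0,0],
    [0.01,-0.014,0,0],
    [0.022,-0.014,0,0],
    [0.034,-0.012,0,0],
    [0.042,-0.004,0,0],
    [0.042,0.006,0,0],
    [0.042,0.016,0,0],
    [0.042,0.0205,0,0],
    [0.042,0.0205,0,0]
  ]
}}

```text
time_s: 19.82
ee_pos: [0.5873, -0.0651, 0.1044]
ee_rot: [0.0, 0.994, 0.11, -0.0]
contact_force: [0.1, 0.8, -0.3]
finger_gap: 0.007
finger_force: 0.0
```

```bash
python3 st.py;  python3 kn.py 2>&1|tail -1
```

```text
t 19.82 feeder xy [ 0.042  -0.0377] z 0.1044 toolx yaw 12.62 F(feeder) [0.28 0.71] fz -0.3 gap 0.01
knob px 132 299.530303030303 193.88636363636363 feeder [-0.00069377 -0.03354865] x -0.013112894181652972 0.011829304011509056 y -0.04749702124511421 -0.021038275472361173
```

The knob is at (0, -35) mm, at the cross stop. Now the push towards the near end.

{"api": "play_rows", "payload": {
  "series": [
    [-0.003,0,0,0],
    [-0.006,0,0,0],
    [-0.009,0,0,0],
    [-0.012,0,0,0],
    [-0.014,0,0,0],
    [-0.016,0,0,0],
    [-0.018,0,0,0],
    [-0.0195,0,0,0],
    [-0.021,0,0,0],
    [-0.0225,0,0,0]
  ]
}}

```text
time_s: 20.7
ee_pos: [0.5657, -0.0685, 0.1047]
ee_rot: [0.0, 0.994, 0.111, 0.001]
contact_force: [1.7, 0.6, -0.7]
finger_gap: 0.003
finger_force: 0.8
```

{"api": "play_rows", "payload": {
  "series": [
    [-0.0015,0,0,0],
    [-0.003,0,0,0],
    [-0.0045,0,0,0],
    [-0.006,0,0,0],
    [-0.0075,0,0,0],
    [-0.009,0,0,0],
    [-0.0105,0,0,0],
    [-0.012,0,0,0],
    [-0.0135,0,0,0],
    [-0.015,0,0,0]
  ]
}}

```text
time_s: 21.53
ee_pos: [0.5506, -0.0719, 0.1046]
ee_rot: [0.0, 0.994, 0.111, 0.0]
contact_force: [2.0, 0.5, 0.2]
finger_gap: 0.008
finger_force: 0.8
```

```bash
python3 st.py;  python3 kn.py 2>&1|tail -1
```

```text
t 21.53 feeder xy [ 0.0048 -0.0363] z 0.1046 toolx yaw 12.72 F(feeder) [2.1  0.02] fz 0.2 gap 0.01
knob px 33 303.3636363636364 206.63636363636363 feeder [-0.02722844 -0.03423501] x -0.030391805884920332 -0.011255564296517034 y -0.04595405358941558 -0.023838828087027572
```

Moving well. The end should come at a TCP x of about -9 mm.

{"api": "play_rows", "payload": {
  "series": [
    [-0.0015,0,0,0],
    [-0.003,0,0,0],
    [-0.0045,0,0,0],
    [-0.006,0,0,0],
    [-0.0075,0,0,0],
    [-0.009,0,0,0],
    [-0.0105,0,0,0],
    [-0.0115,0,0,0],
    [-0.012,0,0,0],
    [-0.012,0,0,0]
  ]
}}

```text
time_s: 22.42
ee_pos: [0.5392, -0.0744, 0.1045]
ee_rot: [-0.0, 0.994, 0.111, 0.0]
contact_force: [2.7, 1.3, -1.2]
finger_gap: 0.002
finger_force: 1.4
```

{"api": "play_rows", "payload": {
  "series": [
    [-0.0003,0,0,0],
    [-0.0006,0,0,0],
    [-0.0009,0,0,0],
    [-0.0012,0,0,0],
    [-0.0015,0,0,0],
    [-0.0015,0,0,0],
    [-0.0015,0,0,0],
    [-0.0015,0,0,0],
    [-0.0015,0,0,0],
    [-0.0015,0,0,0]
  ]
}}

```text
time_s: 23.25
ee_pos: [0.5384, -0.0746, 0.1046]
ee_rot: [-0.0, 0.994, 0.111, 0.001]
contact_force: [6.0, 2.4, -2.9]
finger_gap: 0.003
finger_force: 3.1
```

```bash
python3 st.py;  python3 kn.py 2>&1|tail -1
```

```text
t 23.25 feeder xy [-0.0078 -0.0363] z 0.1046 toolx yaw 12.72 F(feeder) [6.38 1.  ] fz -2.9 gap 0.0
knob px 17 305.1764705882353 212.88235294117646 feeder [-0.04008147 -0.03444376] x -0.04164981722881616 -0.03394248727716395 y -0.04408442243768508 -0.027442857164149962
```

{"api": "play_rows", "payload": {
  "series": [
    [-0.0002,0,0,0],
    [-0.0004,0,0,0],
    [-0.0006,0,0,0],
    [-0.0008,0,0,0],
    [-0.001,0,0,0],
    [-0.0012,0,0,0],
    [-0.0015,0,0,0],
    [-0.0015,0,0,0],
    [-0.0015,0,0,0],
    [-0.0015,0,0,0]
  ]
}}

```text
time_s: 24.13
ee_pos: [0.5377, -0.0748, 0.1046]
ee_rot: [-0.0, 0.994, 0.111, 0.002]
contact_force: [8.7, 1.7, -5.4]
finger_gap: 0.002
finger_force: 4.6
```

```bash
python3 st.py;  python3 kn.py 2>&1|tail -1
```

```text
t 24.13 feeder xy [-0.0085 -0.0363] z 0.1046 toolx yaw 12.72 F(feeder) [ 8.83 -0.23] fz -5.4 gap 0.0
knob px 12 305.3333333333333 212.66666666666666 feeder [-0.03974229 -0.03485669] x -0.04152510740995923 -0.02550102258503686 y -0.04357704698036779 -0.028689329716394145
```

The force is rising while the knob stays put, so it's at the stop. I'll back off, lift and check.

{"api": "play_rows", "payload": {
  "series": [
    [0.004,0,0,0],
    [0.01,0,0,0],
    [0.02,0,0,0],
    [0.03,0,-0.002,0],
    [0.03,0,-0.02,0],
    [0.03,0,-0.04,0],
    [0.03,0,-0.06,0],
    [0.03,0,-0.08,0],
    [0.03,0,-0.1,0],
    [0.03,0,-0.12,0]
  ]
}}

```text
time_s: 25.02
ee_pos: [0.5653, -0.0686, 0.2253]
ee_rot: [0.0, 0.994, 0.111, -0.001]
contact_force: [-0.1, -0.4, 0.4]
finger_gap: 0.01
finger_force: 0.0
```

{"api": "play_rows", "payload": {
  "series": [
    [-0.02,0.01,0,0],
    [-0.05,0.02,0,0],
    [-0.08,0.04,0,0],
    [-0.11,0.06,0,0],
    [-0.14,0.08,0,0],
    [-0.17,0.1,0,0],
    [-0.2,0.12,0,0],
    [-0.22,0.14,0,0],
    [-0.24,0.15,0,0],
    [-0.24,0.15,0,0]
  ]
}}

```text
time_s: 25.85
ee_pos: [0.3619, -0.2702, 0.2247]
ee_rot: [0.0, 0.994, 0.109, -0.001]
contact_force: [0.1, -0.3, -0.1]
finger_gap: 0.005
finger_force: 0.0
```

```bash
rm pics/t_*; python3 st.py;  python3 kn.py 2>&1|tail -1
python3 -c "
import cv2,glob
f=glob.glob('pics/t_*')[-1];cv2.imwrite('pics/c3.png',cv2.resize(cv2.imread(f)[135:270,190:370],None,fx=4,fy=4))"
```

```text
t 25.85 feeder xy [-0.223  -0.1883] z 0.2247 toolx yaw 12.5 F(feeder) [ 0.08 -0.3 ] fz -0.1 gap 0.0
knob px 151 302.6291390728477 208.25827814569536 feeder [-0.03000403 -0.03197734] x -0.041685349401688755 -0.015780952222594766 y -0.04616211279727074 -0.021113027719931673
```

View pics/c3.png

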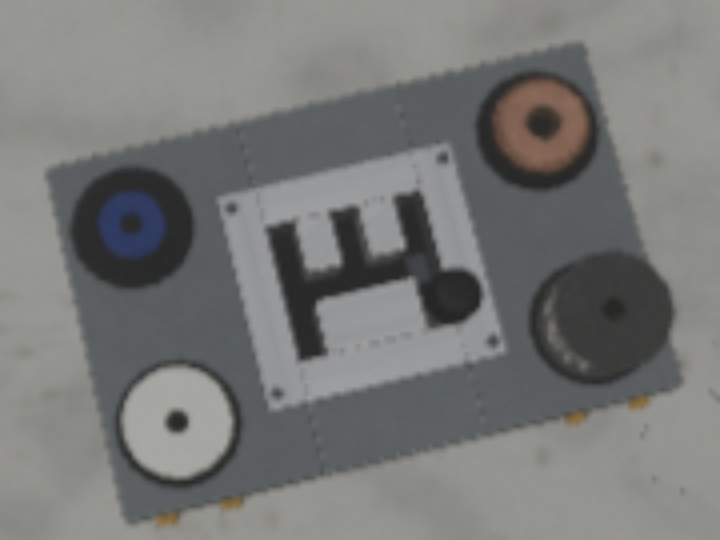

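The knob (452,296) is at the near end of the right-hand slot, about (-30, -35) mm. All four reels are at the same pixels as before, and the hand is clear.

```bash
python3 -c "
from station import order;print(order.job_done())"
```

```text
the job is handed in; nothing more can be done
None
```

The job is handed in: the lever is pushed home into the near right slot beside the solder reel, at the slot's end stop. All four reels still stand where they were, the hand is clear, and it took about 26 s with pushes under about 11 N.

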